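# Crosswise slat tower on a pull-out drying stand

## Robot

A 6-joint arm with a two-finger parallel gripper is mounted at the origin on the work surface. World frame = base frame: x ahead of the robot, y to its left, z up, the work surface at z = 0. Lengths are in m, angles in rad, forces in N, time in s.
With the tool pointing down it reaches from about 0.325 to 0.85 m from the base axis. Payload 15.5 kg.
Tool frame: the origin (TCP) lies midway between the tips of the shut fingers; the grasp point (between the pads) lies 19 mm behind it; z points along the fingers, y is the line along which they close (so a half turn about z gives the same grasp; the last joint's range is limited). The gripper opens to 91 mm and grips with 3 to 60 N. Pads are 32 mm wide; open, the fingers measure 118 mm over their backs; the gripper's body (76 mm by 178 mm) begins 60 mm behind the grasp point.
Start: joints at [-1.329, 0.494, 1.345, -0, 1.302, -0.096], TCP at [0.207, -0.59, 0.214] pointing down, gripper open.
Joint ranges: [-2.91, 2.91], [-0.82, 2.16], [0.22, 2.67], [-1.22, 4.37], [0.12, 2.79], [-3.08, 3.08]. Speed limits (rad/s): [1.89, 1.89, 2.57, 3.01, 3.01, 3.01].

## Interface

Orientations are given as a unit quaternion [x, y, z, w].
In Python, from cell import env gives the robot as it stands. The module is installed in compiled form; this text tells all that it offers.
- The arm moves only by the tool move_arm, never from a script. Its argument "moves" is a list of rows, each a list of 7 numbers: the shift along the tool's x, y, z in cm, then the turn, a rotation vector about the tool's x, y, z in rad, then the opening, from -1 (shut) to 1 (fully open). In form: [[dx, dy, dz, ax, ay, az, gripper], ...]. A call has 1 to 8 rows; each row is the pose to reach, as a shift and turn from the pose commanded when the call began, along the tool's axes at that moment; what a row does not reach only later rows make up. A row lasts 1/8 s, in which the tool goes at most 62.5 mm and 10.7 degrees, less where a joint would pass 70% of its speed; a pose out of reach is approached as far as the arm can. A call with a gripper value outside its range is refused whole. The fingers move at their own pace and stop on an object; "force" is the grip in N (left out, the last holds). Time passes only in rows, so rows that repeat a pose let the fingers close. It gives the time, the measured TCP pose, the force, the opening and the grip force at its end, in the units of the state.
- env.get_state(): the state, without advancing time (a new reading comes with each control period).
- env.grab_frame(name): name is "scene" or "side" or "wrist"; returns (picture, depth): 400x640x3 uint8, blue, green, red; 400x640 float32, m along the optical axis (not along the pixel's ray), 0 where there is no reading.
- env.camera_info(name): a dict with "vertical_fov" (degrees; the focal length in pixels is half the picture's height over the tangent of half this angle, whatever the lens; pixels are square), "cx", "cy" (the principal point, pixels), "rvec" (rotation vector, rad) and "tvec" (3), from world to camera coordinates, as OpenCV has them. Camera axes: x right, y down, z forward; pixel columns grow to the right and rows downward; lengths in m; the calibration is good to about 2 mm. A picture is of the moment at which its call begins: read the wrist's pose just before it. camera_info takes no time and is no camera call; for the wrist camera it gives the pose at the moment of the call.
- env.hand_in(): hands the job in; it is judged then, once.
The state is a dict: "time": time; "joint_pos": joint angles; "qvel": joint speeds; "joint_torque": joint torques, N m; "eef_pos": TCP position; "tcp_rot": TCP orientation; "ft_force": force on the tool from outside, world axes, zero at the start; "ft_torque": the same for the moment, N m; "width": finger opening in m; "grip_force": force on a finger pad.
Only numpy, scipy, OpenCV 4.12 (cv2) and the standard library are available. Lean on these libraries where they do the work, as an engineer would, in place of code of your own. Each camera call takes 0.05 s, during which the arm holds its last target. There are 200 camera calls.

## Task

Make up the drying stand: pull its sprung front rail out to its stop by the orange tab, then take the slats from the sloping rack and lay the two pale ones flat across both rails, square, over the blue marks and overhanging alike at both ends, and after that the dark one crosswise on top of both, flat, square and in the middle. Set each slat down gently rather than dropping it or pressing it hard, and leave everything else on the ledge where it is.

Things in the scene. Friction and masses are not known exactly. Their poses are not given: they have to be found in the camera images.
- pale_slat_a: Pale bamboo slat, 160 x 32 x 16 mm, about 60 g; origin at the centre of its underside, x along its length, y across its width, z out of its upper face. At the start it lies on one of the rack's three sloping bars (which one varies), its x axis rising away from the robot at 35 degrees.
- pale_slat_b: Second pale bamboo slat, the same as the first (the two are interchangeable): 160 x 32 x 16 mm, about 60 g; origin at the centre of its underside, x along its length, y across its width, z out of its upper face. At the start it lies on one of the rack's three sloping bars (which one varies), its x axis rising away from the robot at 35 degrees.
- dark_slat: Dark wood slat, 160 x 32 x 16 mm, about 60 g; origin at the centre of its underside, x along its length, y across its width, z out of its upper face. At the start it lies on one of the rack's three sloping bars (which one varies), its x axis rising away from the robot at 35 degrees.
- rack: Fixed white plastic rack, base 170 x 200 mm, with three bars at y = -75, 0, +75 mm, 18 mm wide (narrower than a slat), rising at 35 degrees towards the rack's +x (away from the robot); a grey lip at each low end keeps the slat from sliding off. The bars' upper faces pass 80 mm above the origin, which lies at the centre of the underside.
- stand: Fixed white stand, base 220 x 150 mm. Origin on the work surface, midway between the two rails when the front one is fully out; x points away from the robot, along the slide. The far rail (16 mm thick, 150 mm long in y, top at 45 mm) is fixed at x = +60 mm. Both rails bear two blue marks, 34 mm wide, at y = +40 and -40 mm, where the pale slats go.
- front_rail (a joint): Slide of the stand's front rail (16 mm thick, 124 mm long in y, top 45 mm high): 0 m fully in (rail at stand x = +10 mm), growing as it is pulled out along the stand's -x to a hard stop at 0.070 m (rail at x = -60 mm). A spring pulls it in (up to 2 N); a 4 N friction brake holds it where it is left. Starts at 0 to 0.02 m.
- pull_tab (a point): Middle of the top edge of the front rail's orange upright pull tab, which is 12 mm thick in x, 40 mm wide in y and reaches from 14 to 50 mm above the work surface; it is 46 mm in front (stand -x) of the rail's middle, with a 32 mm gap behind it, bridged only by a stem 16 mm wide, top 22 mm high. Moves with the rail.
- pill_organiser: Pink pill organiser with seven snap lids, 38 x 155 x 25 mm, at the far middle. Bystander; origin under its centre, long in y.
- shot_cup: Glass shot cup, 48 mm wide, 58 mm high, between rack and stand. Bystander; origin under its centre.
- green_dish: Green ceramic dish, 110 mm wide, 28 mm high, between rack and stand near the robot. Bystander; origin under its centre.
- soap_bottle: Amber soap bottle, 64 mm wide, 150 mm high, at the right. Bystander; origin under its centre.
- tooth_mug: White mug, 76 mm wide, 90 mm high, handle at its +y, at the left. Bystander; origin under its centre.
There are look-alikes about, which are no part of the job. Several things have the shape of the dark_slat; the one meant has the colours described above.

How it is judged:
On the way, in this order (a step that is already met when the one before it is completed fails the run):
1. the front rail is pulled out to its stop (value of joint front_rail above 0.066 m), for 0.2 s.
2. both pale slats lie across the rails on the blue marks, released, the rail still out (value of joint front_rail above 0.066 m and ((x of pale_slat_a in the frame of stand between -0.022 and 0.022 m and y of pale_slat_a in the frame of stand between 0.022 and 0.058 m and z of pale_slat_a in the frame of stand between 0.041 and 0.049 m and angle between the x axis of each of pale_slat_a, pale_slat_b and the x axis of stand, either way round below 0.15 rad and angle between each of pale_slat_a, pale_slat_b's own z axis and vertical below 0.06 rad and linear speed of each of pale_slat_a, pale_slat_b below 0.02 m/s and contact force between the fingers and pale_slat_a below 0.1 N and x of pale_slat_b in the frame of stand between -0.022 and 0.022 m and y of pale_slat_b in the frame of stand between -0.058 and -0.022 m and z of pale_slat_b in the frame of stand between 0.041 and 0.049 m and contact force between the fingers and pale_slat_b below 0.1 N) or (x of pale_slat_b in the frame of stand between -0.022 and 0.022 m and y of pale_slat_b in the frame of stand between 0.022 and 0.058 m and z of pale_slat_b in the frame of stand between 0.041 and 0.049 m and angle between the x axis of each of pale_slat_b, pale_slat_a and the x axis of stand, either way round below 0.15 rad and angle between each of pale_slat_b, pale_slat_a's own z axis and vertical below 0.06 rad and linear speed of each of pale_slat_b, pale_slat_a below 0.02 m/s and contact force between the fingers and pale_slat_b below 0.1 N and x of pale_slat_a in the frame of stand between -0.022 and 0.022 m and y of pale_slat_a in the frame of stand between -0.058 and -0.022 m and z of pale_slat_a in the frame of stand between 0.041 and 0.049 m and contact force between the fingers and pale_slat_a below 0.1 N))), for 0.2 s.
3. the dark slat lies crosswise on both pale slats, released (x of dark_slat in the frame of stand between -0.028 and 0.028 m and y of dark_slat in the frame of stand between -0.025 and 0.025 m and z of dark_slat in the frame of stand between 0.057 and 0.065 m and angle between the x axis of dark_slat and the y axis of stand, either way round below 0.15 rad and angle between dark_slat's own z axis and vertical below 0.06 rad and linear speed of dark_slat below 0.02 m/s and contact force between the fingers and dark_slat below 0.1 N), for 0.2 s.
At the end, for the whole second after the job is handed in: Rail out past 0.066 m; a pale slat on each pair of blue marks (18 mm sideways, 22 mm endways) and the dark one crosswise on both (centre within 28 mm along, 25 mm across the slide); heights within 4 mm, square within 0.15 rad, level within 0.06 rad, at rest, released (all of step 2 and all of step 3); the robot touches nothing.
It fails at once if a slat is dropped (moves faster than 0.4 m/s with no finger on it) ((linear speed of pale_slat_a above 0.4 m/s and contact force between the fingers and pale_slat_a below 0.02 N) or (linear speed of pale_slat_b above 0.4 m/s and contact force between the fingers and pale_slat_b below 0.02 N) or (linear speed of dark_slat above 0.4 m/s and contact force between the fingers and dark_slat below 0.02 N)).
It fails at once if a slat is pressed on the stand with more than 60 N (contact force between any of pale_slat_a, pale_slat_b, dark_slat and stand above 60 N).
It fails at once if a bystander is moved more than 25 mm (distance of any of pill_organiser, shot_cup, green_dish, soap_bottle, tooth_mug from where it was at the start of the episode above 0.025 m).
It also fails if it takes over 72 s, if anything falls off the work surface, if the arm or the gripper's body presses on something with over 40 N, if the wrist force passes 120 N, or if a joint passes its speed limit or range.

## Working session

There is one attempt and no reset: what is moved stays moved. The work goes in short steps, Python scripts to look and compute and a tool call to move; the robot and the scene stay as the last step left them, time stands still between calls to the robot, and variables do not carry over. Pictures are saved under pics/ and viewed, at most 10 in all, crops included, and the job is handed in when it is done.

Besides the shell and the picture viewer there is one more tool, called after ">>>" by a JSON object that holds its "api" and its "payload". move_arm: Moves the arm, as the interface text tells. Its arguments: {"type":"object","properties":{"moves":{"type":"array","items":{"type":"array","items":{"type":"number"}}},"force":{"type":"number"}},"required":["moves"]}

```bash
mkdir -p pics; ls; cat > h.py <<'E'
import numpy as np,cv2
from cell import env
from scipy.spatial.transform import Rotation as R
def cam(n):
    i=env.camera_info(n); f=200/np.tan(np.radians(i["vertical_fov"])/2)
    return f,i["cx"],i["cy"],cv2.Rodrigues(np.array(i["rvec"],float))[0],np.array(i["tvec"],float).ravel()
def cloud(n,name=None):
    c=cam(n); im,d=env.grab_frame(n)
    v,u=np.mgrid[0:400,0:640]; f,cx,cy,Rm,t=c
    P=np.stack([(u-cx)/f*d,(v-cy)/f*d,d],-1)
    W=(P-t)@Rm; W[d<=0]=np.nan
    if name: cv2.imwrite(f"pics/{name}.png",im)
    return im,W
def st():
    s=env.get_state(); return s
E
python3 - <<'E'
from h import *
for n in("scene","side"):
    im,W=cloud(n,n+"0"); np.savez("pics/%s0.npz"%n,im=im,W=W)
s=st(); print(s["time"],s["eef_pos"],s["tcp_rot"],s["width"])
a=cv2.imread("pics/scene0.png");b=cv2.imread("pics/side0.png")
E
```

```text
pics
0.1 [ 0.2070295  -0.58932253  0.2133782 ] [ 9.85773750e-01  1.68076662e-01 -3.82578369e-05 -5.90833306e-04] 0.09114611684642414
```

View pics/scene0.png

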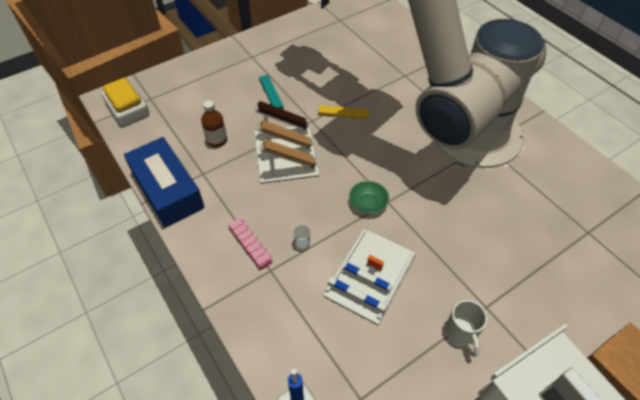

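View pics/side0.png

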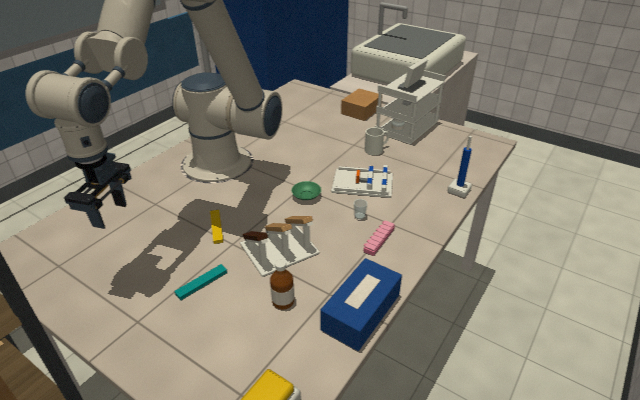

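Slat-shaped candidates in the scene view are dark (282,114), pale (286,133) and (289,152), teal (271,92) and yellow (344,112). The description and the rack fit the dark one and the two pale ones. The stand's tab is at (375,262), with blue marks at (351,269), (382,284), (341,286) and (371,301).

```bash
python3 - <<'E'
from h import *
Z=np.load("pics/scene0.npz");im,W=Z["im"],Z["W"]
hsv=cv2.cvtColor(im,cv2.COLOR_BGR2HSV)
def reg(name,mask,box):
    m=np.zeros(mask.shape,np.uint8);x0,y0,x1,y1=box;m[y0:y1,x0:x1]=mask[y0:y1,x0:x1]
    n,l,s,c=cv2.connectedComponentsWithStats(m)
    for k in range(1,n):
        if s[k,4]<25: continue
        P=W[(l==k)]; P=P[~np.isnan(P).any(1)]
        e,v=np.linalg.eigh(np.cov(P.T)); a=v[:,2]*np.sign(v[0,2]);
        print(name,s[k,4],c[k].round(1),"mean",P.mean(0).round(4),"lo",np.percentile(P,2,0).round(3),"hi",np.percentile(P,98,0).round(3),"ax",a.round(3),"n",v[:,0].round(2))
H,S,V=hsv[...,0],hsv[...,1],hsv[...,2]
zz=np.nan_to_num(W[...,2])
reg("blue",(abs(H.astype(int)-115)<15)&(S>140),(320,225,420,325))
reg("tab",((H<12)|(H>172))&(S>150),(350,240,400,280))
reg("slat",(zz>0.065),(245,95,325,185))
reg("white",(S<50)&(V>120)&(zz<0.03),(320,225,420,325))
reg("rackbase",(S<60)&(V>110)&(zz<0.03)&(zz>0.003),(245,95,325,185))
crop=np.hstack([cv2.resize(im[95:185,240:340],None,fx=4,fy=4,interpolation=2),cv2.resize(im[230:320,320:420],None,fx=4,fy=4,interpolation=2)])
cv2.imwrite("pics/crop.png",crop)
for n,(u,v) in dict(org=(250,243),cup=(302,240),dish=(369,200),bottle=(213,130),mug=(468,315)).items(): print(n,W[v,u].round(3))
E
```

```text
blue 68 [351.5 268.3] mean [0.6059 0.1779 0.0443] lo [0.597 0.165 0.037] hi [0.616 0.19  0.048] ax [ 0.421 -0.907  0.026] n [-0.03  0.02  1.  ]
blue 76 [381.2 283.4] mean [0.5716 0.2499 0.044 ] lo [0.562 0.237 0.038] hi [0.581 0.263 0.049] ax [ 0.405 -0.91  -0.089] n [ 0.13 -0.04  0.99]
blue 75 [340.8 285.5] mean [0.6539 0.2005 0.0441] lo [0.645 0.187 0.038] hi [0.663 0.214 0.049] ax [ 0.369 -0.927 -0.064] n [ 0.12 -0.02  0.99]
blue 80 [371.2 301.2] mean [0.6192 0.2725 0.044 ] lo [0.609 0.261 0.037] hi [0.628 0.285 0.049] ax [ 0.436 -0.899 -0.042] n [0.26 0.08 0.96]
tab 121 [374.9 262.4] mean [0.5479 0.1956 0.0408] lo [0.538 0.179 0.021] hi [0.556 0.211 0.052] ax [ 0.428 -0.881 -0.201] n [0.9  0.41 0.12]
slat 1676 [278.6 133.1] mean [ 0.5419 -0.2545  0.1018] lo [ 0.461 -0.351  0.067] hi [ 0.614 -0.166  0.137] ax [ 0.421  0.907 -0.012] n [-0.46  0.23  0.86]
white 8154 [370.8 273.6] mean [0.5591 0.1982 0.0051] lo [ 0.406  0.041 -0.005] hi [0.71  0.34  0.024] ax [ 0.736  0.677 -0.002] n [ 0.01 -0.    1.  ]
rackbase 36 [291.2 127.6] mean [ 0.4582 -0.329   0.0091] lo [ 0.446 -0.349  0.004] hi [ 0.471 -0.316  0.015] ax [ 0.578 -0.812 -0.084] n [-0.21 -0.24  0.95]
rackbase 774 [281.8 162.3] mean [ 0.554  -0.2288  0.0092] lo [ 0.422 -0.367  0.004] hi [ 0.634 -0.138  0.015] ax [ 0.525 -0.851  0.005] n [-0.    0.01  1.  ]
rackbase 133 [285.6 142.9] mean [ 0.5061 -0.2848  0.0099] lo [ 0.48  -0.323  0.006] hi [ 0.533 -0.246  0.014] ax [ 0.526 -0.85  -0.012] n [-0.14 -0.1   0.98]
rackbase 240 [284.8 164.1] mean [ 0.5515 -0.2165  0.0096] lo [ 0.518 -0.251  0.005] hi [ 0.581 -0.187  0.015] ax [ 0.691 -0.723 -0.012] n [-0.02 -0.03  1.  ]
org [ 0.769 -0.033  0.026]
cup [0.664 0.048 0.053]
dish [0.426 0.019 0.004]
bottle [ 0.681 -0.387  0.08 ]
mug [0.449 0.421 0.027]
```

View pics/crop.png

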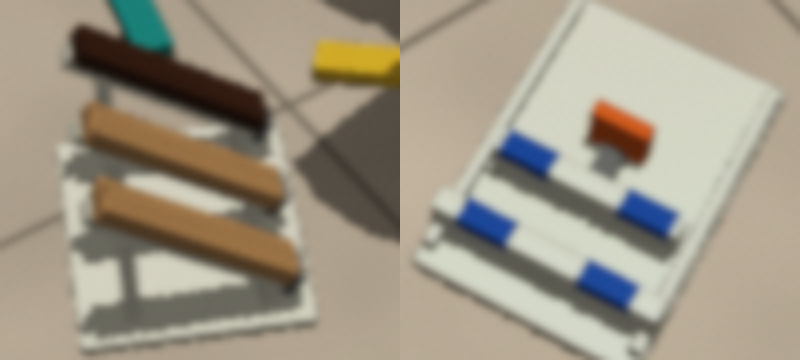

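The crop confirms the dark slat on the far-right bar and the pale slats on the other two. Next I'll fit slat poses and plan the tab grip.

```bash
cat >> h.py <<'E'
A=np.radians(35)
SO=np.array([0.5825,0.2105,0]); SY=np.arctan2(0.434,0.901)
def down(yaw_y):
    "tool z down, tool y at heading yaw_y (mod pi), nearest to current"
    return frame(np.array([np.cos(yaw_y),np.sin(yaw_y),0]),np.array([0,0,-1.]))
def frame(y,z):
    z=z/np.linalg.norm(z); y=y-z*(y@z); y/=np.linalg.norm(y)
    return np.column_stack([np.cross(y,z),y,z])
def go(p,Rt,lbl=""):
    s=st(); R0=R.from_quat(s["tcp_rot"]).as_matrix()
    for F in (Rt,Rt@np.diag([-1,-1,1])):
        rv=R.from_matrix(R0.T@F).as_rotvec()
        d=R0.T@(np.array(p)-s["eef_pos"])*100
        print(lbl,"d",d.round(2),"rv",rv.round(3),"deg",round(np.degrees(np.linalg.norm(rv))))
def S(x,y,z):
    c,s_=np.cos(SY),np.sin(SY); return np.array([SO[0]+c*x-s_*y,SO[1]+s_*x+c*y,z])
E
python3 - <<'E'
from h import *
Z=np.load("pics/scene0.npz");im,W=Z["im"],Z["W"]
from scipy.optimize import least_squares
zz=np.nan_to_num(W[...,2]); m=np.zeros((400,640),np.uint8); m[98:185,245:325]=(zz>0.05)[98:185,245:325]
hsv=cv2.cvtColor(im,cv2.COLOR_BGR2HSV); 
pale=(m>0)&(hsv[...,0]<22)&(hsv[...,1]>90)&(hsv[...,2]>90)
dark=(m>0)&(hsv[...,2]<70)&(np.arange(400)[:,None]<128)
def rep(n,k):
    P=W[k]; P=P[~np.isnan(P).any(1)]
    def fr(yaw): 
        x=np.array([np.cos(A)*np.cos(yaw),np.cos(A)*np.sin(yaw),np.sin(A)]);y=np.array([-np.sin(yaw),np.cos(yaw),0]);return np.column_stack([x,y,np.cross(x,y)])
    # box surface fit: distance to box surface
    def res(q):
        L=(P-q[:3])@fr(q[3]); L[:,2]-=.008
        d=abs(L)-[.08,.016,.008]
        return np.linalg.norm(np.maximum(d,0),axis=1)+np.minimum(d.max(1),0)
    best=None
    for y0 in np.radians([-40,-25,-10,0,10]):
        r=least_squares(res,[*(P.mean(0)-[0,0,.01]),y0],loss="soft_l1",f_scale=.003)
        if best is None or r.cost<best.cost: best=r
    print(n,len(P),best.x[:3].round(4),"yaw",np.degrees(best.x[3]).round(1),"rms",np.sqrt((res(best.x)**2).mean()).round(4))
n,l,s,c=cv2.connectedComponentsWithStats(pale.astype(np.uint8))
for k in range(1,n):
    if s[k,4]>100: rep("pale%s"%c[k].round(),l==k)
n,l,s,c=cv2.connectedComponentsWithStats(dark.astype(np.uint8))
for k in range(1,n):
    if s[k,4]>100: rep("dark%s"%c[k].round(),l==k)
go(S(-.036,0,.12),down(SY),"abovetab")
E
```

```text
pale[285. 132.] 406 [ 0.5248 -0.254   0.0793] yaw -24.2 rms 0.0016
pale[288. 151.] 438 [ 0.5548 -0.1902  0.0796] yaw -25.2 rms 0.0033
dark[280. 114.] 455 [ 0.4915 -0.3251  0.0793] yaw -25.2 rms 0.002
abovetab d [ 58.35 -62.61   9.42] rv [-1.000e-03 -1.000e-03 -1.682e+00] deg 96
abovetab d [ 58.35 -62.61   9.42] rv [-1.00e-03  1.00e-03  1.46e+00] deg 84
```

>>> {"api": "move_arm", "payload": {"moves": [[58.3,-62.6,7.4,0,0,-1.68,-0.3],[58.3,-62.6,7.4,0,0,-1.68,-0.3],[58.3,-62.6,7.4,0,0,-1.68,-0.3],[58.3,-62.6,7.4,0,0,-1.68,-0.3],[58.3,-62.6,7.4,0,0,-1.68,-0.3],[58.3,-62.6,7.4,0,0,-1.68,-0.3],[58.3,-62.6,7.4,0,0,-1.68,-0.3],[58.3,-62.6,7.4,0,0,-1.68,-0.3]], "force": 25}}

```text
time: 1.1
eef_pos: [0.4071, -0.1314, 0.1707]
tcp_rot: [0.604, 0.797, 0.0, 0.0]
ft_force: [1.8, -0.9, -0.2]
width: 0.0316
grip_force: 0.0
```

```bash
python3 - <<'E'
from h import *
print(st()["joint_pos"]);go(S(-.036,0,.12),down(SY),"abovetab")
E
```

```text
[-4.51963235e-01  2.78274875e-01  1.86392280e+00 -4.43479183e-06
  9.99116520e-01 -7.24775409e-01]
abovetab d [27.57 22.56  5.07] rv [ 0.     0.    -0.176] deg 10
abovetab d [27.57 22.56  5.07] rv [ 0.    -0.     2.966] deg 170
```

>>> {"api": "move_arm", "payload": {"moves": [[27.6,22.6,5.1,0,0,-0.176,-0.3],[27.6,22.6,5.1,0,0,-0.176,-0.3],[27.6,22.6,5.1,0,0,-0.176,-0.3],[27.6,22.6,5.1,0,0,-0.176,-0.3],[27.6,22.6,5.1,0,0,-0.176,-0.3],[27.6,22.6,5.1,0,0,-0.176,-0.3],[27.6,22.6,5.1,0,0,-0.176,-0.3],[27.6,22.6,5.1,0,0,-0.176,-0.3]]}}

```text
time: 2.1
eef_pos: [0.5512, 0.1923, 0.1195]
tcp_rot: [0.534, 0.845, -0.0, -0.0]
ft_force: [-0.2, -0.9, -0.8]
width: 0.0316
grip_force: 0.0
```

```bash
python3 - <<'E'
from h import *
print(st()["joint_pos"]);im,W=cloud("wrist","w1")
hsv=cv2.cvtColor(im,cv2.COLOR_BGR2HSV)
z=W[...,2]
for n,m in (("tab",((hsv[...,0]<12)|(hsv[...,0]>172))&(hsv[...,1]>150)&(z>.044)),("blue",(abs(hsv[...,0].astype(int)-115)<15)&(hsv[...,1]>140)&(z>.041))):
    k,l,s,c=cv2.connectedComponentsWithStats(m.astype(np.uint8))
    for i in range(1,k):
        if s[i,4]>100:
            P=W[l==i]; r=cv2.minAreaRect(P[:,:2].astype(np.float32)*1000); print(n,c[i].round(),s[i,4],P.mean(0).round(4),r)
go(S(-.036,0,.03),down(SY),"tab")
E
```

```text
[ 2.33458561e-01  5.43010875e-01  1.55541414e+00 -2.00182888e-04
  1.04432843e+00 -2.09871501e-01]
blue [451. 158.] 1191 [0.6165 0.271  0.0453] ((617.24853515625, 270.9027099609375), (16.963478088378906, 32.80558395385742), 25.600971221923828)
blue [375. 159.] 1114 [0.569  0.248  0.0454] ((569.3966674804688, 247.79469299316406), (16.14980697631836, 32.15123748779297), 25.55242156982422)
tab d [0.33 0.03 8.98] rv [-0.001 -0.    -0.006] deg 0
tab d [0.33 0.03 8.98] rv [-0.000e+00  1.000e-03  3.135e+00] deg 180
```

View pics/w1.png

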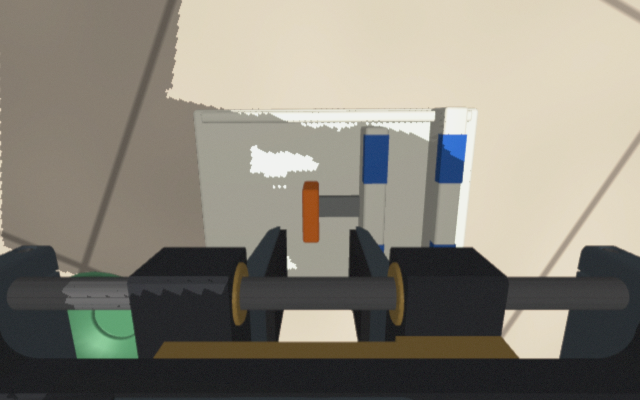

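The wrist view shows the orange tab at (311,211), the stem behind it, and blue marks at (451,158) and (375,159). The stand comes out about 2 mm off the earlier estimate, so I'll average the two.

```bash
sed -i 's/^SO=.*/SO=np.array([0.5815,0.2097,0]); SY=0.4475/' h.py; python3 - <<'E'
from h import *
go(S(-.039,0,.03),down(SY),"tab")
go(S(-.039-.068,0,.03),down(SY),"tab out")
E
```

```text
tab d [ 0.3  -0.4   8.98] rv [-0.001 -0.    -0.005] deg 0
tab d [ 0.3  -0.4   8.98] rv [-0.000e+00  1.000e-03  3.137e+00] deg 180
tab out d [ 0.27 -7.2   8.98] rv [-0.001 -0.    -0.005] deg 0
tab out d [ 0.27 -7.2   8.98] rv [-0.000e+00  1.000e-03  3.137e+00] deg 180
```

>>> {"api": "move_arm", "payload": {"moves": [[0.3,-0.4,4,0,0,0,-0.3],[0.3,-0.4,7,0,0,0,-0.3],[0.3,-0.4,9,0,0,0,-0.3],[0.3,-0.4,9,0,0,0,-0.3],[0.3,-0.4,9,0,0,0,-1],[0.3,-0.4,9,0,0,0,-1],[0.3,-0.4,9,0,0,0,-1],[0.3,-0.4,9,0,0,0,-1]]}}

```text
time: 3.15
eef_pos: [0.547, 0.1934, 0.0307]
tcp_rot: [0.534, 0.845, 0.0, 0.0]
ft_force: [-2.1, -2.8, 9.8]
width: 0.0118
grip_force: 25.0
```

>>> {"api": "move_arm", "payload": {"moves": [[0,-1,0,0,0,0,-1],[0,-2,0,0,0,0,-1],[0,-3,0,0,0,0,-1],[0,-4,0,0,0,0,-1],[0,-5,0,0,0,0,-1],[0,-5.8,0,0,0,0,-1],[0,-6.2,0,0,0,0,-1],[0,-6.2,0,0,0,0,-1]]}}

```text
time: 4.15
eef_pos: [0.4916, 0.1667, 0.0307]
tcp_rot: [0.534, 0.845, 0.001, 0.001]
ft_force: [3.6, -4.0, 8.3]
width: 0.0119
grip_force: 25.0
```

>>> {"api": "move_arm", "payload": {"moves": [[0,-0.3,0,0,0,0,-1],[0,-0.6,0,0,0,0,-1],[0,-0.8,0,0,0,0,-1],[0,-0.8,0,0,0,0,-1]]}}

```text
time: 4.65
eef_pos: [0.485, 0.1635, 0.0307]
tcp_rot: [0.534, 0.845, 0.001, 0.001]
ft_force: [5.3, -1.9, 6.8]
width: 0.0119
grip_force: 25.0
```

>>> {"api": "move_arm", "payload": {"moves": [[0,-0.2,0,0,0,0,-1],[0,-0.4,0,0,0,0,-1],[0,-0.4,0,0,0,0,-1]]}}

```text
time: 5.03
eef_pos: [0.485, 0.1634, 0.0308]
tcp_rot: [0.535, 0.845, 0.004, 0.003]
ft_force: [21.3, 12.8, -14.1]
width: 0.0117
grip_force: 25.0
```

>>> {"api": "move_arm", "payload": {"moves": [[0,0.2,0,0,0,0,-1],[0,0.2,0,0,0,0,-0.35],[0,0.2,0,0,0,0,-0.35],[0,0.2,0,0,0,0,-0.35],[0,0.2,-4,0,0,0,-0.35],[0,0.2,-8,0,0,0,-0.35],[0,0.2,-13,0,0,0,-0.35],[0,0.2,-17,0,0,0,-0.35]]}}

```text
time: 6.02
eef_pos: [0.4815, 0.1627, 0.2017]
tcp_rot: [0.534, 0.845, 0.0, 0.0]
ft_force: [-0.1, 0.7, -1.5]
width: 0.0295
grip_force: 0.0
```

```bash
cat >> h.py <<'E'
SL=dict(n=[.5554,-.1889,.0795],m=[.5237,-.2564,.0795],d=[.4920,-.3239,.0795]); RY=np.radians(-24.9)
sx=np.array([np.cos(A)*np.cos(RY),np.cos(A)*np.sin(RY),np.sin(A)]);sy=np.array([-np.sin(RY),np.cos(RY),0]);sz=np.cross(sx,sy)
def G(k,h=-.006,dx=0,sl=None):  # TCP at height h above underside along slat normal
    return np.array((sl or SL)[k])+sz*h+sx*dx, frame(sy,-sz)
E
python3 - <<'E'
from h import *
im,W=cloud("wrist"); hsv=cv2.cvtColor(im,cv2.COLOR_BGR2HSV)
m=(abs(hsv[...,0].astype(int)-115)<15)&(hsv[...,1]>140)&(W[...,2]>.041)
k,l,s,c=cv2.connectedComponentsWithStats(m.astype(np.uint8))
for i in range(1,k):
    if s[i,4]>100: print(c[i],s[i,4],cv2.minAreaRect(W[l==i][:,:2].astype(np.float32)*1000))
print(st()["joint_pos"],S(-.06,.04,0),S(.06,.04,0))
p,F=G("n",.10); go(p,F,"pre n")
E
```

```text
[370.19966997 151.77557756] 606 ((508.866455078125, 219.06495666503906), (16.060983657836914, 31.371240615844727), 25.526187896728516)
[499.22238164 151.42037303] 697 ((617.02978515625, 270.9343566894531), (17.3226318359375, 32.406272888183594), 26.396066665649414)
[369.390625  227.4765625] 256 ((524.8170166015625, 164.63873291015625), (17.149765014648438, 73.40835571289062), 62.373477935791016)
[489.00527241 233.59226714] 569 ((651.7656860351562, 198.94866943359375), (17.14671516418457, 32.821842193603516), 25.37154769897461)
[ 2.08368835e-01  3.39086335e-01  1.63962806e+00  3.84587638e-05
  1.15658240e+00 -2.34732780e-01] [0.51009958 0.21979848 0.        ] [0.61828338 0.27172405 0.        ]
pre n d [-30.47 -12.29   4.43] rv [-0.206 -0.582 -0.673] deg 52
pre n d [-30.47 -12.29   4.43] rv [-0.737  0.261  2.354] deg 142
```

>>> {"api": "move_arm", "payload": {"moves": [[-30.5,-12.3,4.4,-0.206,-0.582,-0.673,0.32],[-30.5,-12.3,4.4,-0.206,-0.582,-0.673,0.32],[-30.5,-12.3,4.4,-0.206,-0.582,-0.673,0.32],[-30.5,-12.3,4.4,-0.206,-0.582,-0.673,0.32],[-30.5,-12.3,4.4,-0.206,-0.582,-0.673,0.32],[-30.5,-12.3,4.4,-0.206,-0.582,-0.673,0.32],[-30.5,-12.3,4.4,-0.206,-0.582,-0.673,0.32],[-30.5,-12.3,4.4,-0.206,-0.582,-0.673,0.32]]}}

```text
time: 7.08
eef_pos: [0.5041, -0.1663, 0.166]
tcp_rot: [0.207, 0.934, -0.066, 0.283]
ft_force: [-0.7, -0.6, -0.5]
width: 0.0604
grip_force: 0.0
```

```bash
python3 - <<'E'
from h import *
im,W=cloud("wrist","w2"); np.savez("pics/w2.npz",im=im,W=W); print(st()["joint_pos"])
p,F=G("n"); go(p,F,"grasp n")
P,FF=np.array(SL["n"]),np.column_stack([sx,sy,sz]); L=(W-P)@FF
hsv=cv2.cvtColor(im,cv2.COLOR_BGR2HSV)
for j,y0 in (("n",0),("m",-.075),("d",-.15)):
    m=(abs(L[...,2]-.016)<.007)&(abs(L[...,1]-y0)<.03)&(abs(L[...,0])<.095)
    q=L[m]; 
    if len(q)>200: print(j,len(q),np.median(q,0).round(4),np.percentile(q,[1,99],axis=0).round(4).tolist(),"yaw",np.polyfit(q[:,0],q[:,1],1)[0].round(3))
E
```

```text
[-0.4214706   0.29222942  2.14221088 -0.10959651  0.11902003 -1.45228302]
grasp n d [ 0.12  0.12 10.92] rv [-0.006 -0.022  0.001] deg 1
grasp n d [ 0.12  0.12 10.92] rv [ 0.034 -0.009 -3.14 ] deg 180
n 7468 [-0.0197 -0.0014  0.015 ] [[-0.0831, -0.0171, 0.0094], [0.0526, 0.0142, 0.0166]] yaw -0.002
m 6230 [-0.0316 -0.0729  0.015 ] [[-0.0839, -0.088, 0.0092], [0.0328, -0.0567, 0.0166]] yaw -0.033
d 6696 [-0.03   -0.1487  0.015 ] [[-0.0838, -0.1657, 0.0092], [0.028, -0.1344, 0.0166]] yaw 0.001
```

View pics/w2.png

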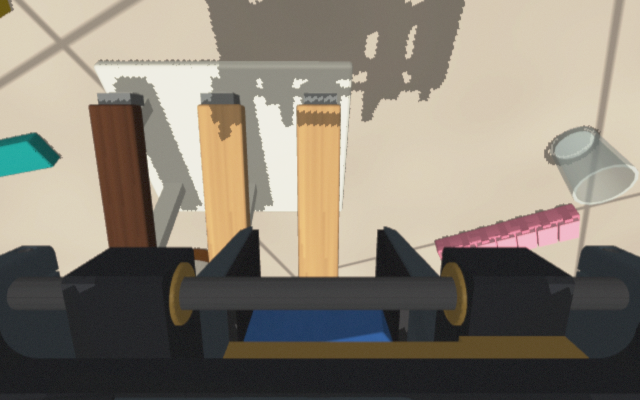

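The pale slats are at (318,190) and (225,180) and the dark one is at (122,175). The fingers straddle the nearest pale slat, so I'll descend and grip.

>>> {"api": "move_arm", "payload": {"moves": [[0.1,0,3,0,-0.02,0,0.32],[0.1,0,6,0,-0.02,0,0.32],[0.1,0,9,0,-0.02,0,0.32],[0.1,0,10.9,0,-0.02,0,0.32],[0.1,0,10.9,0,-0.02,0,0.32],[0.1,0,10.9,0,-0.02,0,0.32]], "force": 20}}

```text
time: 7.88
eef_pos: [0.5748, -0.181, 0.0987]
tcp_rot: [0.22, 0.933, -0.09, 0.27]
ft_force: [-18.2, -34.7, 45.6]
width: 0.0723
grip_force: 25.2
```

>>> {"api": "move_arm", "payload": {"moves": [[0,0,0,0,0,0,-0.6],[0,0,0,0,0,0,-0.6],[0,0,0,0,0,0,-0.6],[0,0,0,0,0,0,-0.6]]}}

```text
time: 8.38
eef_pos: [0.5728, -0.1815, 0.0979]
tcp_rot: [0.218, 0.934, -0.092, 0.268]
ft_force: [-29.5, -27.2, 31.1]
width: 0.0677
grip_force: 23.3
```

```bash
python3 - <<'E'
from h import *
s=st();print(s["joint_pos"]); p=s["eef_pos"]; R0=R.from_quat(s["tcp_rot"]).as_matrix()
print("lift12 d",R0.T@[0,0,12.]); print("slat pose in tool: ",R0.T@sx,(G("n")[0]-p).round(4))
E
```

```text
[-0.33555998  0.51089477  2.02452495 -1.22423319  0.12818975 -0.26147562]
lift12 d [ -6.4811463   -0.65528464 -10.07796332]
slat pose in tool:  [-0.99918047  0.00106954 -0.04046287] [-0.0142 -0.0088 -0.0233]
```

The 35° tilt runs into the wrist's joint-5 limit and the arm went off its path. I'll back off gently and grasp with less tilt.

>>> {"api": "move_arm", "payload": {"moves": [[0,0,0,0,0,0,0.5],[0,0,-1,0,0,0,0.5],[0,0,-2.5,0,0,0,0.5],[0,0,-4,0,0.1,0,0.5],[0,0,-5.5,0,0.2,0,0.5],[0,0,-7,0,0.3,0,0.5],[0,0,-8,0,0.35,0,0.5],[0,0,-8,0,0.35,0,0.4]]}}

```text
time: 9.38
eef_pos: [0.5398, -0.1563, 0.1655]
tcp_rot: [0.226, 0.967, -0.05, 0.104]
ft_force: [-0.4, 0.1, 0.1]
width: 0.0643
grip_force: 0.0
```

```bash
cat >> h.py <<'E'
def meas(k,W):
    P,FF=np.array(SL[k]),np.column_stack([sx,sy,sz]); L=(W-P)@FF
    m=(abs(L[...,2]-.016)<.006)&(abs(L[...,1])<.028)&(abs(L[...,0])<.1); q=L[m]
    if len(q)<200: print(k,"none",len(q)); return
    print(k,len(q),"y mid",np.percentile(q[:,1],[2,98]).mean().round(4),"x rng",np.percentile(q[:,0],[1,99]).round(4),"z",np.median(q[:,2]).round(4),"yaw",np.polyfit(q[:,0],q[:,1],1)[0].round(3))
def GT(k,tilt,h=-.005,dx=0,dy=0):
    t=np.radians(tilt); z=np.array([np.sin(t)*np.cos(RY),np.sin(t)*np.sin(RY),-np.cos(t)])
    F=frame(sy,z); g=np.array(SL[k])+sz*.008+sx*dx+sy*dy  # slat middle
    return g+z*(.008-h),F
E
python3 - <<'E'
from h import *
s=st();print(s["joint_pos"],s["eef_pos"],s["width"],s["ft_force"])
im,W=cloud("side"); 
for k in "nmd": meas(k,W)
im,W=cloud("scene"); 
for k in "nmd": meas(k,W)
im,W=cloud("wrist","w3")
for k in "nmd": meas(k,W)
p,F=GT("n",12); go(p-F[:,2]*.07,F,"pre");go(p,F,"grasp")
E
```

```text
[-0.33974462  0.3775857   1.74741659 -0.10730871  0.80109164 -1.38440239] [ 0.53977451 -0.15633825  0.16554359] 0.06426343384900808 [-0.44933176  0.05852139  0.06212211]
n none 122
m none 98
d none 99
n 468 y mid -0.0012 x rng [-0.0772  0.0809] z 0.0166 yaw -0.008
m 293 y mid 0.0038 x rng [-0.0252  0.0808] z 0.0154 yaw -0.019
d 297 y mid 0.0004 x rng [-0.0294  0.0809] z 0.0153 yaw 0.009
n 8062 y mid -0.0032 x rng [-0.0764  0.0799] z 0.0164 yaw 0.001
m 5688 y mid 0.0026 x rng [-0.0765  0.0313] z 0.0149 yaw 0.005
d 5369 y mid -0.0008 x rng [-0.0764  0.0247] z 0.0147 yaw -0.027
pre d [-0.9  -2.09  2.52] rv [-0.056  0.012 -0.019] deg 3
pre d [-0.9  -2.09  2.52] rv [0.019 0.088 3.121] deg 179
grasp d [-0.81 -1.7   9.5 ] rv [-0.056  0.012 -0.019] deg 3
grasp d [-0.81 -1.7   9.5 ] rv [0.019 0.088 3.121] deg 179
```

View pics/w3.png

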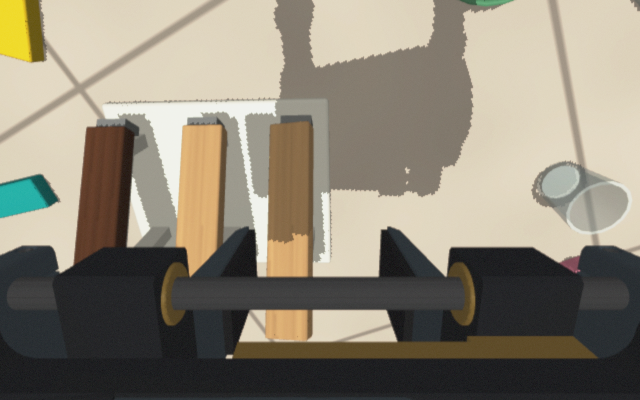

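>>> {"api": "move_arm", "payload": {"moves": [[-0.9,-2.2,0,-0.056,0.012,-0.019,0.2],[-0.9,-2.2,1.5,-0.056,0.012,-0.019,0.2],[-0.9,-2.2,2.5,-0.056,0.012,-0.019,0.2],[-0.9,-2.2,2.5,-0.056,0.012,-0.019,0.2]]}}

```text
time: 10.02
eef_pos: [0.5401, -0.1822, 0.1414]
tcp_rot: [0.214, 0.971, -0.022, 0.101]
ft_force: [-0.1, 0.6, -0.3]
width: 0.0546
grip_force: 0.0
```

```bash
python3 - <<'E'
from h import *
p,F=GT("n",12,dy=-.002); go(p,F,"grasp"); print(st()["joint_pos"])
E
```

```text
grasp d [-0.05 -0.17  6.97] rv [ 0.001 -0.002  0.   ] deg 0
grasp d [-0.05 -0.17  6.97] rv [ 4.000e-03  1.000e-03 -3.141e+00] deg 180
[-4.29965531e-01  4.21339137e-01  1.75070851e+00 -1.96012201e-04
  7.62557811e-01 -1.56652734e+00]
```

>>> {"api": "move_arm", "payload": {"moves": [[0,-0.2,2.5,0,0,0,0.2],[0,-0.2,5,0,0,0,0.2],[0,-0.2,7,0,0,0,0.2],[0,-0.2,7,0,0,0,0.2],[0,-0.2,7,0,0,0,-0.6],[0,-0.2,7,0,0,0,-0.6],[0,-0.2,7,0,0,0,-0.6]], "force": 20}}

```text
time: 10.9
eef_pos: [0.5537, -0.191, 0.0753]
tcp_rot: [0.214, 0.971, -0.022, 0.103]
ft_force: [-1.0, 0.5, 4.0]
width: 0.0329
grip_force: 20.0
```

```bash
cat >> h.py <<'E'
def PL(x,y,z,rel,dx=0,cross=False,h=-.005):
    """place pose: slat middle at stand x,y, underside z; slat pitch relative to tool = rel deg (tool leans back)"""
    a=SY+(np.pi/2 if not cross else 0)   # heading of tool y
    ty=np.array([np.cos(a),np.sin(a),0]); l=np.array([np.sin(a),-np.cos(a),0]) # slat x horizontal dir
    t=np.radians(-rel); zt=l*np.sin(t)+np.array([0,0,-np.cos(t)])
    F=frame(ty,zt); return S(x,y,z+.008)-l*dx+zt*(.008-h),F
E
python3 - <<'E'
from h import *
s=st();print(s["joint_pos"]); R0=R.from_quat(s["tcp_rot"]).as_matrix()
print("up14",(R0.T@[0,0,14.]).round(2))
p,F=PL(0,.04,.13,23); go(p,F,"above place")
E
```

```text
[-0.43501237  0.5410595   1.77838555  0.00272371  0.61123225 -1.57349891]
up14 [ -2.93   0.02 -13.69]
above place d [16.3  39.68 -8.62] rv [ 0.086  0.572 -0.891] deg 61
above place d [16.3  39.68 -8.62] rv [ 0.682 -0.103  2.157] deg 130
```

>>> {"api": "move_arm", "payload": {"moves": [[-0.4,0,-2,0,0,0,-0.6],[-1,0,-5,0,0,0,-0.6],[-2,0,-9.5,0,0,0,-0.6],[-2.9,0,-13.7,0,0,0,-0.6],[-2.9,0,-13.7,0,0,0,-0.6]]}}

```text
time: 11.52
eef_pos: [0.5547, -0.1917, 0.2183]
tcp_rot: [0.214, 0.971, -0.023, 0.105]
ft_force: [-0.4, -0.1, -1.3]
width: 0.0332
grip_force: 20.0
```

```bash
python3 - <<'E'
from h import *
p,F=PL(0,.04,.13,23); go(p,F,"above place")
E
```

```text
above place d [19.44 39.69  5.23] rv [ 0.084  0.577 -0.891] deg 61
above place d [19.44 39.69  5.23] rv [ 0.688 -0.1    2.155] deg 130
```

>>> {"api": "move_arm", "payload": {"moves": [[19.4,39.7,3.2,0.084,0.577,-0.891,-0.6],[19.4,39.7,5.2,0.084,0.577,-0.891,-0.6],[19.4,39.7,5.2,0.084,0.577,-0.891,-0.6],[19.4,39.7,5.2,0.084,0.577,-0.891,-0.6],[19.4,39.7,5.2,0.084,0.577,-0.891,-0.6],[19.4,39.7,5.2,0.084,0.577,-0.891,-0.6],[19.4,39.7,5.2,0.084,0.577,-0.891,-0.6],[19.4,39.7,5.2,0.084,0.577,-0.891,-0.6]]}}

```text
time: 12.52
eef_pos: [0.5563, 0.2481, 0.1213]
tcp_rot: [-0.22, 0.954, -0.042, -0.198]
ft_force: [-1.0, -0.1, -0.0]
width: 0.033
grip_force: 20.0
```

```bash
cat >> h.py <<'E'
def held(W,zlo,zhi,mask=None,verbose=True):
    "slat top-face fit in stand frame for points near stand"
    c,s_=np.cos(SY),np.sin(SY); d=W-SO; X=d[...,0]*c+d[...,1]*s_; Y=-d[...,0]*s_+d[...,1]*c; Z=W[...,2]
    return np.stack([X,Y,Z],-1)
E
python3 - <<'E'
from h import *
s=st();print(s["joint_pos"],s["width"])
p,F=PL(0,.04,.13,23); go(p,F,"above place")
for n in("wrist","scene"):
    im,W=cloud(n,n+"4"); hsv=cv2.cvtColor(im,cv2.COLOR_BGR2HSV); Q=held(W,0,0)
    m=(hsv[...,0]<25)&(hsv[...,0]>8)&(hsv[...,1]>70)&(hsv[...,1]<190)&(hsv[...,2]>120)&(Q[...,2]>.09)&(Q[...,2]<.2)&(abs(Q[...,0])<.12)&(abs(Q[...,1])<.09)
    q=Q[m]; print(n,len(q),np.percentile(q,[2,50,98],axis=0).round(3).tolist(),"pitch/yaw",np.polyfit(q[:,0],q[:,2],1)[0].round(3),np.polyfit(q[:,0],q[:,1],1)[0].round(3))
E
```

```text
[ 0.34324003  0.7819204   1.11581561 -0.03747963  1.6503335  -1.675522  ] 0.03300019033287406
above place d [ 0.1  -0.55 -0.48] rv [ 0.004 -0.007  0.006] deg 1
above place d [ 0.1  -0.55 -0.48] rv [ 0.01   0.006 -3.136] deg 180
wrist 12887 [[-0.078, 0.029, 0.138], [-0.029, 0.044, 0.141], [0.03, 0.059, 0.143]] pitch/yaw -0.008 0.004Traceback (most recent call last):
  File "<stdin>", line 7, in <module>
    return _quantile_unchecked(
        a, q, axis, out, overwrite_input, method, keepdims, weights)
    return _ureduce(a,
                    func=_quantile_ureduce_func,
    ...<5 lines>...
                    overwrite_input=overwrite_input,
                    method=method)
    r = func(a, **kwargs)
    result = _quantile(arr,
                       quantiles=q,
    ...<2 lines>...
                       out=out,
                       weights=wgt)
    slices_having_nans = np.isnan(arr[-1, ...])
                                  ~~~^^^^^^^^^
IndexError: index -1 is out of bounds for axis 0 with size 0
```

View pics/wrist4.png

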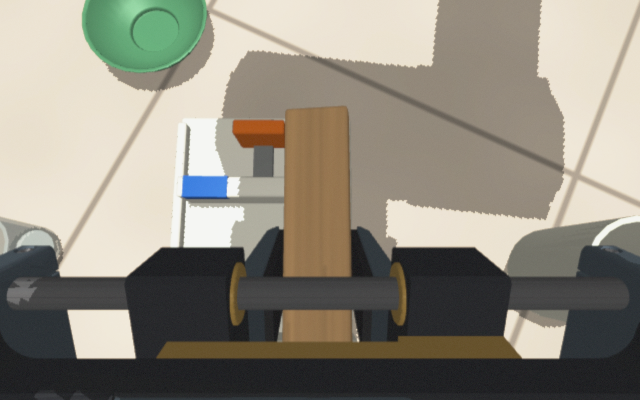

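The wrist view shows the slat held level and square over the stand. Its near end is at (317,110), it sits 4 mm too far toward +y, and its underside is at about 0.125 m.

```bash
python3 - <<'E'
from h import *
R0=R.from_quat(st()["tcp_rot"]).as_matrix()
for dz in (-.070,-.079,-.0815): print(dz,(R0.T@(S(0,-.004,dz)-SO)*100).round(2))
E
```

```text
-0.07 [-2.77 -0.44  6.43]
-0.079 [-3.13 -0.44  7.25]
-0.0815 [-3.23 -0.44  7.48]
```

>>> {"api": "move_arm", "payload": {"moves": [[-0.8,-0.4,1.8,0,-0.007,0,-0.6],[-1.6,-0.4,3.7,0,-0.007,0,-0.6],[-2.4,-0.4,5.5,0,-0.007,0,-0.6],[-2.8,-0.4,6.4,0,-0.007,0,-0.6],[-2.95,-0.4,6.8,0,-0.007,0,-0.6],[-3.05,-0.4,7.05,0,-0.007,0,-0.6],[-3.13,-0.4,7.25,0,-0.007,0,-0.6],[-3.13,-0.4,7.25,0,-0.007,0,-0.6]]}}

```text
time: 13.62
eef_pos: [0.5596, 0.2415, 0.0451]
tcp_rot: [-0.218, 0.956, -0.041, -0.193]
ft_force: [0.2, 0.1, -0.8]
width: 0.0333
grip_force: 20.0
```

```bash
cat >> h.py <<'E'
def slat(zlo,zhi,dark=False,n="wrist"):
    im,W=cloud(n); hsv=cv2.cvtColor(im,cv2.COLOR_BGR2HSV); Q=held(W,0,0); s=st()
    m=(Q[...,2]>zlo)&(Q[...,2]<zhi)&(abs(Q[...,0])<.11)&(abs(Q[...,1])<.11)
    if dark: m&=(hsv[...,0]<22)&(hsv[...,1]>80)&(hsv[...,2]<140)&(hsv[...,2]>25)
    else: m&=(hsv[...,0]<25)&(hsv[...,0]>8)&(hsv[...,1]>70)&(hsv[...,1]<190)&(hsv[...,2]>90)
    k,l,t,c=cv2.connectedComponentsWithStats(m.astype(np.uint8))
    for i in range(1,k):
        if t[i,4]<150: continue
        q=Q[l==i]; a=1 if dark else 0
        print(n,c[i].round(),t[i,4],np.percentile(q,[2,50,98],axis=0).round(3).tolist(),"pitch",np.polyfit(q[:,a],q[:,2],1)[0].round(3),"yaw",np.polyfit(q[:,a],q[:,1-a],1)[0].round(3))
E
python3 - <<'E'
from h import *
print(st()["ft_force"]); slat(.04,.085)
E
```

```text
[ 0.17992398  0.11872507 -0.77506425]
wrist [317. 193.] 11048 [[-0.078, 0.022, 0.061], [-0.037, 0.038, 0.064], [0.001, 0.052, 0.067]] pitch 0.001 yaw 0.002
wrist [317. 325.] 2133 [[0.018, 0.022, 0.061], [0.024, 0.038, 0.064], [0.031, 0.053, 0.067]] pitch -0.02 yaw -0.113
```

>>> {"api": "move_arm", "payload": {"moves": [[-0.04,0,0.09,0,0,0,-0.6],[-0.08,0,0.18,0,0,0,-0.6],[-0.12,0,0.27,0,0,0,-0.6],[-0.12,0,0.27,0,0,0,-0.6]]}}

```text
time: 14.18
eef_pos: [0.5596, 0.2418, 0.0425]
tcp_rot: [-0.218, 0.956, -0.041, -0.193]
ft_force: [-1.1, 1.6, 6.2]
width: 0.0326
grip_force: 20.0
```

>>> {"api": "move_arm", "payload": {"moves": [[0,0,0,0,0,0,-0.1],[0,0,0,0,0,0,0.1],[0,0,0,0,0,0,0.1],[0,0,-2,0,0,0,0.1],[0,0,-5,0,0,0,0.1],[0,0,-9,0,0,0,0.2],[0,0,-13,0,0,0,0.2],[0,0,-13,0,0,0,0.2]]}}

```text
time: 15.18
eef_pos: [0.6073, 0.2634, 0.1643]
tcp_rot: [-0.218, 0.956, -0.041, -0.191]
ft_force: [-0.2, 0.0, -0.5]
width: 0.0547
grip_force: 0.0
```

```bash
python3 - <<'E'
from h import *
slat(.05,.075);slat(.05,.075,n="scene")
p,F=GT("m",12,dy=.002); go(p-F[:,2]*.07+np.array([0,0,.03]),F,"pre m")
E
```

```text
wrist [319. 194.] 6249 [[-0.077, 0.023, 0.06], [-0.005, 0.039, 0.061], [0.059, 0.054, 0.063]] pitch 0.001 yaw -0.002
pre m d [ 28.76 -41.87  10.75] rv [-0.08  -0.57   0.891] deg 61
pre m d [ 28.76 -41.87  10.75] rv [ 0.68  -0.095 -2.157] deg 130
```

>>> {"api": "move_arm", "payload": {"moves": [[28.8,-41.9,6,-0.08,-0.57,0.891,0.2],[28.8,-41.9,10.7,-0.08,-0.57,0.891,0.2],[28.8,-41.9,10.7,-0.08,-0.57,0.891,0.2],[28.8,-41.9,10.7,-0.08,-0.57,0.891,0.2],[28.8,-41.9,10.7,-0.08,-0.57,0.891,0.2],[28.8,-41.9,10.7,-0.08,-0.57,0.891,0.2],[28.8,-41.9,10.7,-0.08,-0.57,0.891,0.2],[28.8,-41.9,10.7,-0.08,-0.57,0.891,0.2]]}}

```text
time: 16.27
eef_pos: [0.5117, -0.2296, 0.1716]
tcp_rot: [0.214, 0.971, -0.022, 0.101]
ft_force: [1.5, 0.1, 0.4]
width: 0.0544
grip_force: 0.0
```

>>> {"api": "move_arm", "payload": {"moves": [[0,0,0,0,0,0,0.2],[0,0,0,0,0,0,0.2]]}}

```text
time: 16.52
eef_pos: [0.5126, -0.2278, 0.1716]
tcp_rot: [0.215, 0.971, -0.022, 0.101]
ft_force: [1.0, -0.0, 0.3]
width: 0.0546
grip_force: 0.0
```

```bash
python3 - <<'E'
from h import *
im,W=cloud("wrist"); meas("m",W); meas("d",W)
p,F=GT("m",12,dy=.002); go(p,F,"grasp"); print(st()["joint_pos"])
E
```

```text
m 7723 y mid 0.0022 x rng [-0.0759  0.0806] z 0.0149 yaw -0.0
d 5890 y mid -0.001 x rng [-0.0759  0.0309] z 0.0147 yaw 0.013
grasp d [ 0.06 -2.01 10.04] rv [ 0.001 -0.002  0.001] deg 0
grasp d [ 0.06 -2.01 10.04] rv [ 3.000e-03  2.000e-03 -3.141e+00] deg 180
[-0.53741021  0.36607043  1.73826863  0.02999807  0.83093183 -1.69229337]
```

>>> {"api": "move_arm", "payload": {"moves": [[0,-1,1,0,0,0,0.2],[0.1,-2,3,0,0,0,0.2],[0.1,-2,5,0,0,0,0.2],[0.1,-2,5,0,0,0,0.2]]}}

```text
time: 17.08
eef_pos: [0.5131, -0.2495, 0.1217]
tcp_rot: [0.214, 0.971, -0.022, 0.101]
ft_force: [0.3, 0.2, -0.1]
width: 0.0548
grip_force: 0.0
```

```bash
python3 - <<'E'
from h import *
p,F=GT("m",12,dy=.002); go(p,F,"grasp")
E
```

```text
grasp d [-0.05  0.02  4.95] rv [ 0.001 -0.003  0.001] deg 0
grasp d [-0.05  0.02  4.95] rv [ 5.00e-03  2.00e-03 -3.14e+00] deg 180
```

>>> {"api": "move_arm", "payload": {"moves": [[0,0,2.5,0,0,0,0.2],[0,0,4.5,0,0,0,0.2],[0,0,5,0,0,0,0.2],[0,0,5,0,0,0,0.2],[0,0,5,0,0,0,-0.6],[0,0,5,0,0,0,-0.6],[0,0,5,0,0,0,-0.6]]}}

```text
time: 17.95
eef_pos: [0.5233, -0.2549, 0.075]
tcp_rot: [0.214, 0.971, -0.022, 0.103]
ft_force: [-1.7, 1.5, 6.2]
width: 0.0321
grip_force: 20.0
```

>>> {"api": "move_arm", "payload": {"moves": [[-0.4,0,-2,0,0,0,-0.6],[-1,0,-5,0,0,0,-0.6],[-2,0,-9.5,0,0,0,-0.6],[-2.9,0,-13.7,0,0,0,-0.6],[-2.9,0,-13.7,0,0,0,-0.6]]}}

```text
time: 18.58
eef_pos: [0.5245, -0.2558, 0.218]
tcp_rot: [0.214, 0.971, -0.023, 0.105]
ft_force: [0.7, -0.7, -1.2]
width: 0.0321
grip_force: 20.0
```

```bash
python3 - <<'E'
from h import *
p,F=PL(0,-.04,.135,23); go(p,F,"above place")
E
```

```text
above place d [13.23 41.7   5.99] rv [ 0.083  0.576 -0.891] deg 61
above place d [13.23 41.7   5.99] rv [ 0.686 -0.099  2.155] deg 130
```

>>> {"api": "move_arm", "payload": {"moves": [[13.2,41.7,4,0.083,0.576,-0.891,-0.6],[13.2,41.7,6,0.083,0.576,-0.891,-0.6],[13.2,41.7,6,0.083,0.576,-0.891,-0.6],[13.2,41.7,6,0.083,0.576,-0.891,-0.6],[13.2,41.7,6,0.083,0.576,-0.891,-0.6],[13.2,41.7,6,0.083,0.576,-0.891,-0.6],[13.2,41.7,6,0.083,0.576,-0.891,-0.6],[13.2,41.7,6,0.083,0.576,-0.891,-0.6]]}}

```text
time: 19.58
eef_pos: [0.5916, 0.1764, 0.1257]
tcp_rot: [-0.22, 0.954, -0.042, -0.198]
ft_force: [-0.0, 0.0, 1.1]
width: 0.032
grip_force: 20.0
```

```bash
python3 - <<'E'
from h import *
s=st();R0=R.from_quat(s["tcp_rot"]).as_matrix()
p,F=PL(0,-.04,.13,23); go(p,F,"above place"); slat(.09,.2); slat(.05,.08)
for dz in (-.070,-.08): print(dz,(R0.T@(S(0,0,dz)-SO)*100).round(2))
E
```

```text
above place d [-0.   -0.56 -0.04] rv [ 0.004 -0.006  0.006] deg 1
above place d [-0.   -0.56 -0.04] rv [ 0.01   0.007 -3.135] deg 180
wrist [318. 194.] 10845 [[-0.077, -0.05, 0.143], [-0.036, -0.035, 0.144], [0.002, -0.02, 0.145]] pitch -0.006 yaw 0.0
wrist [317. 325.] 2112 [[0.019, -0.05, 0.142], [0.025, -0.035, 0.144], [0.032, -0.02, 0.145]] pitch -0.016 yaw -0.046
wrist [418. 202.] 4086 [[-0.079, 0.022, 0.053], [-0.047, 0.037, 0.061], [-0.016, 0.053, 0.062]] pitch 0.0 yaw -0.005
-0.07 [-2.77 -0.05  6.43]
-0.08 [-3.17 -0.05  7.34]
```

>>> {"api": "move_arm", "payload": {"moves": [[-0.8,-0.45,1.8,0,-0.007,0,-0.6],[-1.6,-0.45,3.7,0,-0.007,0,-0.6],[-2.4,-0.45,5.5,0,-0.007,0,-0.6],[-2.8,-0.45,6.4,0,-0.007,0,-0.6],[-3.0,-0.45,6.9,0,-0.007,0,-0.6],[-3.1,-0.45,7.15,0,-0.007,0,-0.6],[-3.2,-0.45,7.4,0,-0.007,0,-0.6],[-3.2,-0.45,7.4,0,-0.007,0,-0.6]]}}

```text
time: 20.68
eef_pos: [0.5947, 0.169, 0.0481]
tcp_rot: [-0.218, 0.956, -0.041, -0.193]
ft_force: [0.9, -0.4, -1.3]
width: 0.032
grip_force: 20.0
```

```bash
python3 - <<'E'
from h import *
slat(.04,.085)
E
```

```text
wrist [318. 194.] 10774 [[-0.077, -0.058, 0.065], [-0.036, -0.042, 0.066], [0.001, -0.027, 0.067]] pitch 0.003 yaw -0.004
wrist [476. 186.] 10179 [[-0.078, 0.022, 0.051], [-0.041, 0.037, 0.061], [-0.003, 0.053, 0.062]] pitch 0.005 yaw 0.06
wrist [318. 325.] 2099 [[0.018, -0.058, 0.065], [0.025, -0.042, 0.066], [0.031, -0.028, 0.068]] pitch -0.003 yaw 0.0
wrist [513. 331.] 727 [[0.019, 0.045, 0.06], [0.028, 0.05, 0.061], [0.039, 0.054, 0.062]] pitch -0.008 yaw 0.072
```

>>> {"api": "move_arm", "payload": {"moves": [[-0.08,0.2,0.18,0,0,0,-0.6],[-0.14,0.2,0.32,0,0,0,-0.6],[-0.18,0.2,0.41,0,0,0,-0.6],[-0.2,0.2,0.47,0,0,0,-0.6],[-0.2,0.2,0.47,0,0,0,-0.6]]}}

```text
time: 21.35
eef_pos: [0.5938, 0.1709, 0.043]
tcp_rot: [-0.218, 0.956, -0.041, -0.193]
ft_force: [-1.4, 0.0, 1.6]
width: 0.0316
grip_force: 20.0
```

>>> {"api": "move_arm", "payload": {"moves": [[-0.02,0,0.06,0,0,0,-0.6],[-0.02,0,0.06,0,0,0,-0.1],[-0.02,0,0.06,0,0,0,0.1],[-0.02,0,0.06,0,0,0,0.1],[0,0,-2,0,0,0,0.1],[0,0,-5,0,0,0,0.1],[0,0,-9,0,0,0,0.2],[0,0,-13,0,0,0,0.2]]}}

```text
time: 22.35
eef_pos: [0.6397, 0.1922, 0.1638]
tcp_rot: [-0.218, 0.956, -0.041, -0.193]
ft_force: [0.5, -0.5, 0.2]
width: 0.0545
grip_force: 0.0
```

```bash
python3 - <<'E'
from h import *
slat(.05,.075)
p,F=GT("d",12,dy=-.001); go(p-F[:,2]*.07+np.array([0,0,.03]),F,"pre d")
p,F=GT("d",18,dy=-.001); go(p-F[:,2]*.07+np.array([0,0,.03]),F,"pre d18")
E
```

```text
wrist [318. 195.] 6133 [[-0.076, -0.056, 0.06], [-0.007, -0.04, 0.061], [0.057, -0.026, 0.063]] pitch 0.0 yaw -0.004
wrist [411. 183.] 5562 [[-0.078, 0.022, 0.055], [-0.017, 0.038, 0.061], [0.045, 0.053, 0.062]] pitch 0.002 yaw 0.03
pre d d [ 34.45 -38.89  13.72] rv [-0.078 -0.562  0.892] deg 61
pre d d [ 34.45 -38.89  13.72] rv [ 0.671 -0.093 -2.159] deg 130
pre d18 d [ 34.73 -38.45  14.01] rv [-0.031 -0.66   0.899] deg 64
pre d18 d [ 34.73 -38.45  14.01] rv [ 0.782 -0.037 -2.12 ] deg 129
```

```bash
python3 - <<'E'
from h import *
p,F=GT("d",22,dy=-.001,h=-.003); go(p-F[:,2]*.07+np.array([0,0,.03]),F,"pre d22")
E
```

```text
pre d22 d [ 35.01 -38.1   14.07] rv [ 0.    -0.725  0.904] deg 66
pre d22 d [ 35.01 -38.1   14.07] rv [ 0.856  0.    -2.091] deg 129
```

>>> {"api": "move_arm", "payload": {"moves": [[35,-38.1,9,0,-0.725,0.904,0.2],[35,-38.1,14,0,-0.725,0.904,0.2],[35,-38.1,14,0,-0.725,0.904,0.2],[35,-38.1,14,0,-0.725,0.904,0.2],[35,-38.1,14,0,-0.725,0.904,0.2],[35,-38.1,14,0,-0.725,0.904,0.2],[35,-38.1,14,0,-0.725,0.904,0.2],[35,-38.1,14,0,-0.725,0.904,0.2]]}}

```text
time: 23.4
eef_pos: [0.475, -0.2817, 0.1676]
tcp_rot: [0.212, 0.959, -0.043, 0.184]
ft_force: [1.3, -0.3, 0.7]
width: 0.0545
grip_force: 0.0
```

```bash
python3 - <<'E'
from h import *
im,W=cloud("wrist"); meas("d",W)
p,F=GT("d",22,dy=-.001,h=-.003); go(p,F,"grasp"); go(p-F[:,2]*.05,F,"pre");print(st()["joint_pos"])
E
```

```text
d 7173 y mid -0.0012 x rng [-0.0763  0.0802] z 0.0147 yaw 0.029
grasp d [ 0.59 -2.42  9.73] rv [-0.008 -0.002  0.   ] deg 0
grasp d [ 0.59 -2.42  9.73] rv [ 3.000e-03 -1.200e-02 -3.141e+00] deg 180
pre d [ 0.6  -2.46  4.73] rv [-0.008 -0.002  0.   ] deg 0
pre d [ 0.6  -2.46  4.73] rv [ 3.000e-03 -1.200e-02 -3.141e+00] deg 180
[-0.71752596  0.3191268   1.90753745  0.1854809   0.5522596  -1.99292913]
```

>>> {"api": "move_arm", "payload": {"moves": [[0.3,-1.5,0.5,0,0,0,0.2],[0.6,-2.5,2,-0.008,0,0,0.2],[0.6,-2.5,4,-0.008,0,0,0.2],[0.6,-2.5,4.5,-0.008,0,0,0.2],[0.6,-2.5,4.5,-0.008,0,0,0.2]]}}

```text
time: 24.08
eef_pos: [0.4758, -0.3075, 0.1235]
tcp_rot: [0.211, 0.959, -0.039, 0.184]
ft_force: [-1.0, 0.2, 0.2]
width: 0.0544
grip_force: 0.0
```

```bash
python3 - <<'E'
from h import *
p,F=GT("d",22,dy=-.001,h=-.003); go(p,F,"grasp");print(st()["joint_pos"])
E
```

```text
grasp d [-0.2  -0.93  5.21] rv [ 0.004 -0.006  0.001] deg 0
grasp d [-0.2  -0.93  5.21] rv [ 0.009  0.007 -3.14 ] deg 180
[-0.7547944   0.41320919  1.92603335  0.27562039  0.45796648 -2.11947426]
```

>>> {"api": "move_arm", "payload": {"moves": [[-0.2,-0.9,0.5,0,0,0,0.2],[-0.2,-0.9,1,0,0,0,0.2],[-0.2,-0.9,1,0,0,0,0.2],[-0.2,-0.9,1,0,0,0,0.2]]}}

```text
time: 24.58
eef_pos: [0.4771, -0.3181, 0.115]
tcp_rot: [0.211, 0.959, -0.039, 0.184]
ft_force: [-0.8, -0.2, 0.4]
width: 0.0548
grip_force: 0.0
```

```bash
python3 - <<'E'
from h import *
p,F=GT("d",22,dy=-.001,h=-.003); go(p,F,"grasp");print(st()["joint_pos"]); im,W=cloud("wrist"); meas("d",W)
E
```

```text
grasp d [ 0.01 -0.01  4.21] rv [ 0.004 -0.005  0.001] deg 0
grasp d [ 0.01 -0.01  4.21] rv [ 0.008  0.006 -3.141] deg 180
[-0.77032685  0.43632766  1.91804414  0.29550262  0.4461063  -2.15338406]
d 10828 y mid -0.0016 x rng [-0.0763  0.0592] z 0.0147 yaw -0.0
```

>>> {"api": "move_arm", "payload": {"moves": [[0,0,1.5,0,0,0,0.2],[0,0,3,0,0,0,0.2],[0,0,4.2,0,0,0,0.2],[0,0,4.2,0,0,0,0.2],[0,0,4.2,0,0,0,-0.6],[0,0,4.2,0,0,0,-0.6],[0,0,4.2,0,0,0,-0.6]]}}

```text
time: 25.5
eef_pos: [0.4913, -0.3247, 0.0764]
tcp_rot: [0.211, 0.959, -0.039, 0.185]
ft_force: [-1.2, 0.2, 2.5]
width: 0.0319
grip_force: 20.0
```

```bash
python3 - <<'E'
from h import *
s=st();R0=R.from_quat(s["tcp_rot"]).as_matrix();print(s["joint_pos"],(R0.T@[0,0,16.]).round(2))
p,F=GT("d",22,dy=-.001,h=-.003); go(p,F,"grasp")
E
```

```text
[-0.75892579  0.52330522  1.91592472  0.35022215  0.36240696 -2.20363979] [ -5.93   0.05 -14.86]
grasp d [0.04 0.   0.04] rv [ 0.004 -0.005  0.001] deg 0
grasp d [0.04 0.   0.04] rv [ 0.007  0.006 -3.141] deg 180
```

>>> {"api": "move_arm", "payload": {"moves": [[-0.7,0,-1.9,0,0,0,-0.6],[-1.9,0,-4.7,0,0,0,-0.6],[-3.5,0,-8.5,0,0.08,0,-0.6],[-5,0,-12.5,0,0.16,0,-0.6],[-5.9,0,-14.9,0,0.24,0,-0.6],[-5.9,0,-14.9,0,0.3,0,-0.6]]}}

```text
time: 26.25
eef_pos: [0.4918, -0.3258, 0.2391]
tcp_rot: [0.214, 0.976, -0.008, 0.04]
ft_force: [-0.2, -0.9, -1.2]
width: 0.0321
grip_force: 20.0
```

```bash
python3 - <<'E'
from h import *
print(st()["joint_pos"])
p,F=PL(0,-.001,.14,13,cross=True,h=-.003); go(p,F,"above place")
E
```

```text
[-0.70033588  0.38111873  1.47092264  0.0248619   1.21182066 -1.84655602]
above place d [15.19 52.46  9.08] rv [-0.049  0.295  0.692] deg 43
above place d [15.19 52.46  9.08] rv [-0.375 -0.062 -2.423] deg 141
```

>>> {"api": "move_arm", "payload": {"moves": [[15.2,52.5,5,-0.049,0.295,0.692,-0.6],[15.2,52.5,7,-0.049,0.295,0.692,-0.6],[15.2,52.5,9,-0.049,0.295,0.692,-0.6],[15.2,52.5,9,-0.049,0.295,0.692,-0.6],[15.2,52.5,9,-0.049,0.295,0.692,-0.6],[15.2,52.5,9,-0.049,0.295,0.692,-0.6],[15.2,52.5,9,-0.049,0.295,0.692,-0.6],[15.2,52.5,9,-0.049,0.295,0.692,-0.6]]}}

```text
time: 27.25
eef_pos: [0.5709, 0.1609, 0.1469]
tcp_rot: [0.529, 0.841, 0.061, -0.097]
ft_force: [1.3, -0.9, -1.2]
width: 0.0321
grip_force: 20.0
```

>>> {"api": "move_arm", "payload": {"moves": [[0,0,0,0,0,0,-0.6],[0,0,0,0,0,0,-0.6]]}}

```text
time: 27.5
eef_pos: [0.5706, 0.1587, 0.1471]
tcp_rot: [0.529, 0.841, 0.061, -0.097]
ft_force: [-0.2, -1.4, 0.0]
width: 0.0315
grip_force: 20.0
```

```bash
python3 - <<'E'
from h import *
print(st()["joint_pos"])
p,F=PL(0,-.001,.14,13,cross=True,h=-.003); go(p,F,"above place"); 
slat(.1,.2,dark=True); slat(.05,.075)
E
```

```text
[ 0.04417978  0.55408935  1.46741006  0.22446875  1.22020661 -0.491895  ]
above place d [3.94 3.19 1.93] rv [-0.    -0.003  0.001] deg 0
above place d [3.94 3.19 1.93] rv [ 4.000e-03 -1.000e-03 -3.141e+00] deg 180
wrist [317. 191.] 11392 [[-0.047, -0.046, 0.163], [-0.032, -0.007, 0.164], [-0.017, 0.032, 0.166]] pitch -0.001 yaw -0.005
wrist [318. 325.] 1955 [[-0.046, -0.078, 0.163], [-0.032, -0.071, 0.165], [-0.017, -0.064, 0.166]] pitch 0.01 yaw -0.014
wrist [269. 134.] 1284 [[-0.08, 0.023, 0.057], [-0.069, 0.038, 0.061], [-0.058, 0.053, 0.062]] pitch -0.004 yaw -0.026
wrist [406. 134.] 4754 [[-0.004, 0.023, 0.056], [0.036, 0.038, 0.061], [0.076, 0.054, 0.062]] pitch 0.0 yaw -0.001
wrist [267. 225.] 453 [[-0.079, -0.044, 0.059], [-0.072, -0.03, 0.061], [-0.058, -0.024, 0.062]] pitch 0.016 yaw 0.379
wrist [412. 231.] 2982 [[-0.003, -0.048, 0.06], [0.041, -0.035, 0.061], [0.077, -0.025, 0.063]] pitch -0.001 yaw -0.039
```

>>> {"api": "move_arm", "payload": {"moves": [[2,1.6,1,0,0,0,-0.6],[3.9,3.2,1.9,0,0,0,-0.6],[3.9,3.2,1.9,0,0,0,-0.6],[3.9,3.2,1.9,0,0,0,-0.6]]}}

```text
time: 28.1
eef_pos: [0.5815, 0.2097, 0.1377]
tcp_rot: [0.53, 0.841, 0.061, -0.097]
ft_force: [-0.1, 0.1, -1.4]
width: 0.0318
grip_force: 20.0
```

```bash
python3 - <<'E'
from h import *
s=st();R0=R.from_quat(s["tcp_rot"]).as_matrix()
p,F=PL(0,-.001,.14,13,cross=True,h=-.003); go(p,F,"above place"); 
im,W=cloud("wrist","w5");slat(.1,.2,dark=True)
q=held(s["eef_pos"],0,0); z=R0[:,2]; g=held(s["eef_pos"]-z*.019,0,0); print("tcp stand",q.round(4),"grasp pt",g.round(4))
for y in (0,.001):print((R0.T@(S(0,y,-.06)-SO)*100).round(2))
E
```

```text
above place d [0.13 0.   0.08] rv [ 0.    -0.003 -0.001] deg 0
above place d [0.13 0.   0.08] rv [-0.004 -0.     3.141] deg 180
wrist [318. 191.] 11356 [[-0.015, -0.004, 0.154], [0.0, 0.034, 0.155], [0.015, 0.073, 0.156]] pitch -0.001 yaw -0.0
wrist [318. 325.] 1963 [[-0.015, -0.036, 0.154], [0.0, -0.029, 0.155], [0.015, -0.022, 0.156]] pitch 0.008 yaw -0.032
tcp stand [-0.     -0.      0.1377] grasp pt [-0.     -0.0043  0.1562]
[-1.36 -0.    5.84]
[-1.27 -0.    5.87]
```

View pics/w5.png

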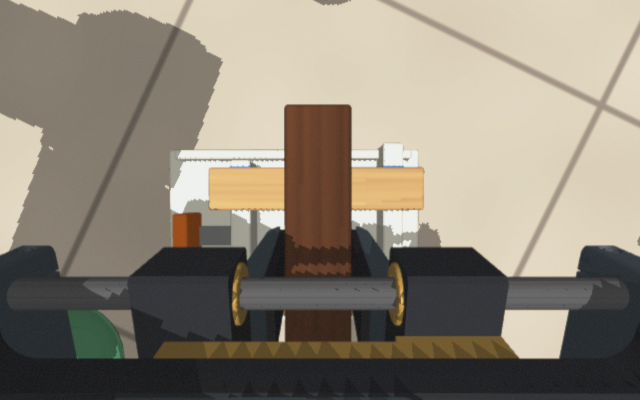

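The dark slat is level and square, with its end at (318,105). It is centred across the rails and about 5 mm off along its length, within tolerance. Next I'll lower it.

>>> {"api": "move_arm", "payload": {"moves": [[-0.45,0,1.95,0,0,0,-0.6],[-0.9,0,3.9,0,0,0,-0.6],[-1.25,0,5.35,0,0,0,-0.6],[-1.45,0,6.2,0,0,0,-0.6],[-1.57,0,6.7,0,0,0,-0.6],[-1.64,0,7.0,0,0,0,-0.6],[-1.68,0,7.2,0,0,0,-0.6],[-1.68,0,7.2,0,0,0,-0.6]]}}

```text
time: 29.2
eef_pos: [0.5813, 0.211, 0.0636]
tcp_rot: [0.529, 0.841, 0.061, -0.097]
ft_force: [-0.7, -0.8, -0.3]
width: 0.0319
grip_force: 20.0
```

```bash
python3 - <<'E'
from h import *
slat(.065,.1,dark=True); print(held(st()["eef_pos"],0,0).round(4))
E
```

```text
wrist [317. 191.] 11369 [[-0.014, -0.003, 0.079], [0.0, 0.036, 0.081], [0.015, 0.074, 0.082]] pitch -0.002 yaw -0.001
wrist [317. 325.] 1994 [[-0.015, -0.035, 0.08], [0.001, -0.028, 0.081], [0.016, -0.021, 0.082]] pitch 0.009 yaw -0.018
[0.0005 0.0012 0.0637]
```

Top at 0.081 m, target about 0.077, so about 4 mm remain.

>>> {"api": "move_arm", "payload": {"moves": [[-0.05,0,0.19,0,0,0,-0.6],[-0.07,0,0.29,0,0,0,-0.6],[-0.08,0,0.35,0,0,0,-0.6],[-0.08,0,0.35,0,0,0,-0.6]]}}

```text
time: 29.75
eef_pos: [0.5813, 0.211, 0.0599]
tcp_rot: [0.529, 0.841, 0.061, -0.097]
ft_force: [-0.0, 0.4, 0.5]
width: 0.0318
grip_force: 20.0
```

>>> {"api": "move_arm", "payload": {"moves": [[-0.01,0,0.05,0,0,0,-0.6],[-0.02,0,0.1,0,0,0,-0.6],[-0.02,0,0.1,0,0,0,-0.6]]}}

```text
time: 30.12
eef_pos: [0.5813, 0.2109, 0.0597]
tcp_rot: [0.529, 0.841, 0.061, -0.097]
ft_force: [-4.2, -3.1, 11.3]
width: 0.0318
grip_force: 20.0
```

>>> {"api": "move_arm", "payload": {"moves": [[0,0,0.05,0,0,0,-0.6],[0,0,0.05,0,0,0,-0.1],[0,0,0.05,0,0,0,0.1],[0,0,0.05,0,0,0,0.1],[0,0,-2,0,0,0,0.1],[0,0,-5,0,0,0,0.1],[0,0,-10,0,0,0,0.2],[0,0,-15,0,0,0,0.2]]}}

```text
time: 31.12
eef_pos: [0.5959, 0.1799, 0.2062]
tcp_rot: [0.529, 0.841, 0.061, -0.097]
ft_force: [-0.3, 0.2, 0.6]
width: 0.0547
grip_force: 0.0
```

```bash
python3 - <<'E'
from h import *
im,W=cloud("wrist","w6"); slat(.07,.085,dark=True); slat(.05,.068)
E
```

```text
wrist [314. 192.] 5672 [[-0.014, -0.072, 0.076], [0.001, 0.001, 0.077], [0.015, 0.073, 0.079]] pitch 0.0 yaw -0.001
wrist [262. 153.] 2298 [[-0.079, 0.023, 0.059], [-0.048, 0.039, 0.061], [-0.018, 0.054, 0.063]] pitch -0.0 yaw 0.0
wrist [364. 154.] 2154 [[0.019, 0.023, 0.059], [0.048, 0.038, 0.061], [0.077, 0.053, 0.063]] pitch -0.0 yaw 0.001
wrist [269. 234.] 1524 [[-0.079, -0.055, 0.059], [-0.037, -0.036, 0.061], [-0.017, -0.024, 0.062]] pitch 0.002 yaw -0.154
wrist [356. 235.] 1511 [[0.018, -0.056, 0.059], [0.039, -0.038, 0.061], [0.077, -0.025, 0.063]] pitch -0.002 yaw 0.18
```

View pics/w6.png

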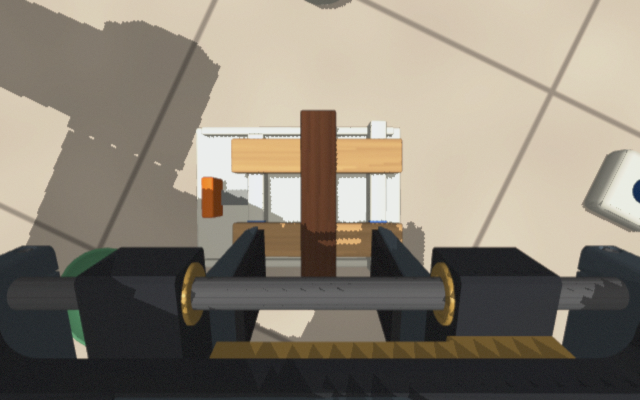

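The picture shows both pale slats across the rails, at (317,155) and (317,240), with the dark one crosswise on top at (318,190). All three are flat, square and released, and the rail is out with its tab at (211,197).

```bash
python3 -c "
from cell import env
print(env.hand_in())"
```

```text
the job is handed in; nothing more can be done
None
```

The stand is made up and handed in (no verdict shown): rail out to its stop, both pale slats within about 2 mm of the blue marks, and the dark slat centred crosswise on top; one early grasp was backed off without displacing a slat.

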